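# Show a glass colour swatch under the swing-out magnifier

### The job

First swing the magnifier out by its red knob until its arm is fully out and seated against its end stop. Then take the glass colour swatch out of its wooden rack by the clear end, find its frosted label end by the small corner notch, and hold it up at the magnifier's viewing point below the lens with the label side turned up (leaning back to about 45 degrees or flatter), the label uncovered and the glass clear of the magnifier and rack. Finish while still holding it there, and leave the bowl, jar and saucer where they are.

Things in the scene. Friction and masses are not known exactly. Their poses are not given: they have to be found in the camera images.
- mag_arm (a joint): Vertical hinge of the magnifier's swing arm, rad: 0 = folded, grows counter-clockwise seen from above, 1.57 = fully out, seated against its end stop. Starts at 0 to 0.4. It turns stiffly (steady friction, about 2.5 N at the knob), does not spring back and stays where it is left.
- mag_hinge (a point): Point on the hinge's vertical axis at arm height, 210 mm above the table, on the fixed stand (round grey foot 116 mm across, steel post 22 mm across, hub 34 mm across reaching 18 mm above this point). Its frame is the stand's: the arm points along -x at joint value 0, along -y at 1.57. Stand yaw varies by 0.18 rad either way.
- mag_knob (a point): Centre of the top of the red upright knob on the swing arm: a round pin of 14 mm diameter standing 50 mm tall on the flat arm bar (14 mm wide), 90 mm from the hinge axis, its top 266 mm above the table. Grip it from above or push it sideways.
- lens (a point): Centre of the magnifier's round lens in its white rim (96 mm over the rim, 12 mm thick), carried by the arm at 230 mm above the table. With the arm seated it stands 50 mm farther from the robot than the viewing point and 90 mm higher, tilted to look down at that point and towards the robot.
- view (a point): The viewing point in empty air below the lens, moving with the arm: 180 mm from the hinge axis in line with the arm, 140 mm above the table. The label belongs here once the arm is seated.
- swatch: Glass plate 110 x 8 x 45 mm (x, y, z), 0.1 kg, standing on a long edge; origin: centre of that edge. Towards +x 70 mm are clear green (x -15 to 55 mm), towards -x 40 mm frosted white, with a 12 mm square notch in the upper (+z) corner of that end. The label (cream square, pink dot) is on the +y face only: label towards you and notch at the top, the notch is on your right.
- label (a point): Centre of the label, on the swatch's +y face at x -33, y 4, z 22 mm in the swatch's frame; same axes as the swatch, +y out of the label.
- rack: Fixed wooden block 134 x 50 x 30 mm, origin centre of its underside on the table, x along its slot. The slot is 14 mm deep, 9.6 mm wide and 113 mm long; the swatch's lower edge stands 16 mm above the table and its top edge 61 mm, so 31 mm of glass show. Any yaw.
- bowl: White ceramic bowl, 100 mm across, 42 mm high, origin centre of its underside. Bystander.
- jar: Blue jar with white lid, 56 mm across, 70 mm high, origin centre of its underside. Bystander.
- saucer: White saucer, 124 mm across, 18 mm high, origin centre of its underside. Bystander.
There are look-alikes about, which are no part of the job. Of the things like the swatch, leave any that is blue; of the rest the smaller one is meant. Of the things shaped like the rack, the wooden one is meant.

How it is judged (in metres and radians):
On the way, in this order (a step that is already met when the one before it is completed fails the run):
1. the magnifier arm is swung out and seated at its end stop while the swatch still stands in its rack (value of joint mag_arm above 1.5 rad and distance between swatch and rack below 0.03 m), for 0.3 s.
2. the swatch is lifted clear of the rack in the gripper (height (world z) of swatch above 0.06 m and contact force between the fingers and swatch above 2 N), for 0.2 s.
At the end, for the whole second after the job is handed in: Ends holding: arm seated (joint over 1.50 of 1.57); swatch gripped and still (under 0.03 m/s), label within 35 mm of the viewing point, its normal within 55 deg of up, grasp 33 mm or more from the label, lower edge over 70 mm up, glass touching neither rack nor magnifier (value of joint mag_arm above 1.5 rad and distance between label and view below 0.035 m and angle between swatch's own y axis and vertical below 0.96 rad and distance between the grasp point and label above 0.033 m and height (world z) of swatch above 0.07 m and contact force between the fingers and swatch above 2 N and contact force between swatch and rack below 0.3 N and contact force between swatch and mag_stand below 0.3 N and linear speed of swatch below 0.03 m/s); the arm keeps its last pose, push and grip.
It fails at once if bowl was pushed more than 25 mm (distance of bowl from where it was at the start of the episode above 0.025 m).
It fails at once if jar was pushed more than 25 mm (distance of jar from where it was at the start of the episode above 0.025 m).
It fails at once if saucer was pushed more than 25 mm (distance of saucer from where it was at the start of the episode above 0.025 m).
It also fails if it takes over 58 s, if anything falls off the work surface, if the arm or the gripper's body presses on something with over 40 N, if the wrist force passes 120 N, or if a joint passes its speed limit or range.

### The arm

A 6-joint arm with a two-finger parallel gripper is mounted at the origin on the work surface. World frame = base frame: x ahead of the robot, y to its left, z up, the work surface at z = 0. Lengths are in m, angles in degrees, forces in N, time in s.
With the tool pointing down it reaches from about 0.375 to 0.9 m from the base axis. Payload 3.1 kg.
Tool frame: the origin (TCP) lies between the finger pads; the fingertips stand 25 mm ahead of it and the grasp point (between the pads) lies 6 mm ahead of it (bot.tips_ahead is the distance from the TCP to the fingertips, in m); z points along the fingers, y is the line along which they close (so a half turn about z gives the same grasp; the last joint's range is limited). The gripper opens to 85 mm and grips with 20 to 120 N. Pads are 22 mm wide; open, the fingers measure 114 mm over their backs; the gripper's body (76 mm by 85 mm) begins 54 mm behind the grasp point. The pads swing forward as they close: fully open they stand 13 mm farther back than shut.
Start: joints at [-86.316, 30.224, 82.088, -0, 67.689, -10.227], TCP at [0.15, -0.607, 0.256] pointing down, gripper open.
Joint ranges: [-176.69, 176.69], [-43.24, 126.21], [12.49, 139.97], [-82, 262], [0, 151.66], [-163.58, 163.58]. Speed limits (degrees/s): [159.86, 159.86, 180, 180, 180, 180].

### API

Orientations are given as [roll, pitch, yaw] about the fixed x, y, z axes, in that order (R = Rz(yaw) Ry(pitch) Rx(roll)).
In Python, from workcell import bot, camera, camera_info gives the robot as it stands.
- The arm moves only by the tool carry_out, never from a script. Its argument "steps" is a list that holds one entry, the list of rows, each a list of 4 numbers: the shift along the tool's x, y, z scaled (see below), then the turn about the tool's z scaled (see below). A call has 1 to 5 rows; each row is the pose to reach, as a shift and turn from the pose commanded when the call began, along the tool's axes at that moment, turning the shorter way round; what a row does not reach only later rows make up. The controller multiplies each number of a shift by 0.25 m and each number of a turn by 360 degrees. A row lasts 1/10 s, in which the tool goes at most 50 mm and 8.59 degrees, less where a joint would pass 70% of its speed; a pose out of reach is approached as far as the arm can. A call with a number of a shift or a turn outside -1 to 1 is refused whole. A call with a gripper value outside its range is refused whole. "grip" is the opening, from 0 (shut) to 1 (fully open), set as the call begins (left out, the last holds). The fingers move at their own pace and stop on an object; "grip_force" is the grip in N (left out, the last holds). Time passes only in rows, so rows that repeat a pose let the fingers close. It gives the time, the measured TCP pose, the force, the opening and the grip force at its end, in the units of the state.
- bot.get_obs(): the state, without advancing time (a new reading comes with each control period).
- camera(name): name is "scene" or "top"; returns (picture, depth): 384x512x3 uint8, red, green, blue; 384x512 float32, m along the optical axis (not along the pixel's ray), 0 where there is no reading.
- camera_info(name): a dict with "fx", "fy", "cx", "cy" (pixels), "pose" (4x4, takes a point from camera to world coordinates). Camera axes: x right, y down, z forward; pixel columns grow to the right and rows downward; lengths in m; the calibration is good to about 2 mm. A picture is of the moment at which its call begins. camera_info takes no time and is no camera call.
- bot.sign_off(): hands the job in; it is judged then, once.
The state is a dict: "clock": time; "joint_positions": joint angles; "joint_vel": joint speeds; "joint_torque": joint torques, N m; "eef_pos": TCP position; "tool_rot": TCP orientation; "wrist_force": force on the tool from outside, world axes, zero at the start; "torque": the same for the moment, N m; "width": opening from 0.0 (shut) to 1.0 (fully open); "grip_force": force on a finger pad.
Only numpy, scipy, OpenCV 4.12 (cv2) and the standard library are available. Lean on these libraries where they do the work, as an engineer would, in place of code of your own. Each camera call takes 0.05 s, during which the arm holds its last target. There are 200 camera calls.

## Working session

There is one attempt and no reset: what is moved stays moved. The work goes in short steps, Python scripts to look and compute and a tool call to move; the robot and the scene stay as the last step left them, time stands still between calls to the robot, and variables do not carry over. Pictures are saved under pics/ and viewed, at most 10 in all, crops included, and the job is handed in when it is done.

Besides the shell and the picture viewer there is one more tool, called after "Emit:" in YAML: its name, and indented under it one key for each argument. carry_out: Moves the arm, as the interface text tells. Shifts and turns lie within -1 to 1; 1 stands for 0.25 m of shift or 360 degrees of turn. Its arguments: {"type":"object","properties":{"steps":{"type":"array","items":{"type":"array","items":{"type":"array","items":{"type":"number"}}}},"grip":{"type":"number"},"grip_force":{"type":"number"}},"required":["steps"]}

```bash
ls; mkdir -p pics; python3 - <<'E'
from workcell import bot,camera,camera_info
import cv2,numpy as np
for n in("top","scene"):
    p,d=camera(n);cv2.imwrite(f"pics/{n}0.png",cv2.resize(p[:,:,::-1],(768,576)));np.savez(f"{n}0.npz",p=p,d=d)
    i=camera_info(n);print(n,i["fx"],i["cx"],i["cy"],np.round(i["pose"],3).tolist())
print(bot.get_obs())
E
```

```text
pics
top 495.9480157645917 248.22562022767124 187.244431507249 [[0.021, -0.977, 0.213, 0.236], [-1.0, -0.022, 0.001, -0.079], [0.004, -0.213, -0.977, 1.56], [0.0, 0.0, 0.0, 1.0]]
scene 486.25614861474855 268.7129314238775 188.93501777342797 [[-0.138, 0.692, -0.708, 1.563], [0.99, 0.108, -0.087, 0.047], [0.016, -0.714, -0.7, 1.173], [0.0, 0.0, 0.0, 1.0]]
{'clock': 0.1, 'joint_positions': array([-8.63157253e+01,  3.02713485e+01,  8.21487184e+01,  2.39854038e-04,
        6.76889833e+01, -1.02274956e+01]), 'joint_vel': array([-0.02542593, -0.15712303, -0.22683376, -0.0399775 , -0.0686958 ,
       -0.01385541]), 'joint_torque': array([-4.04738093e-04, -4.43306422e+01, -1.78586179e+01, -2.53362914e-04,
        3.88553031e-03,  1.85408953e-05]), 'eef_pos': array([ 0.15025629, -0.60606385,  0.2554578 ]), 'tool_rot': array([-1.79892722e+02, -1.95807987e-02,  1.39116607e+01]), 'wrist_force': array([ 0.11659201, -0.02814844,  0.71471297]), 'torque': array([-0.0027311 , -0.05143515,  0.0142953 ]), 'grip_force': 0.0, 'width': 0.998959496952871}
```

View pics/top0.png

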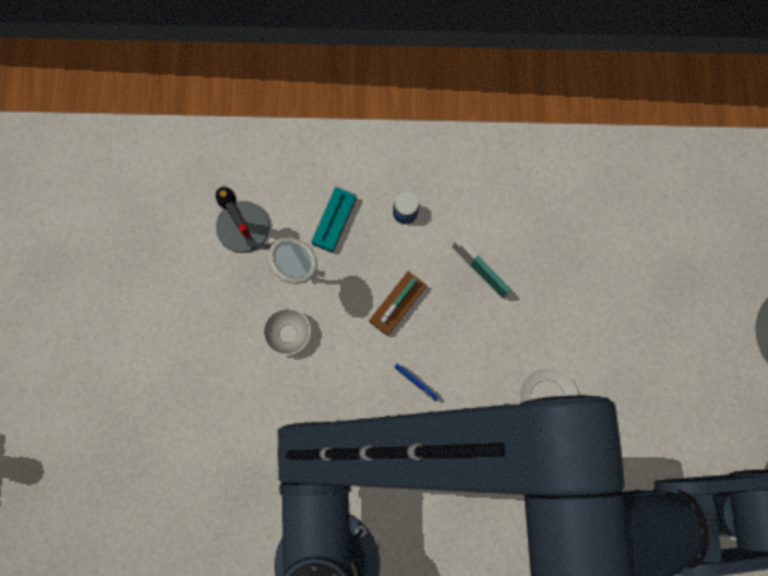

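View pics/scene0.png

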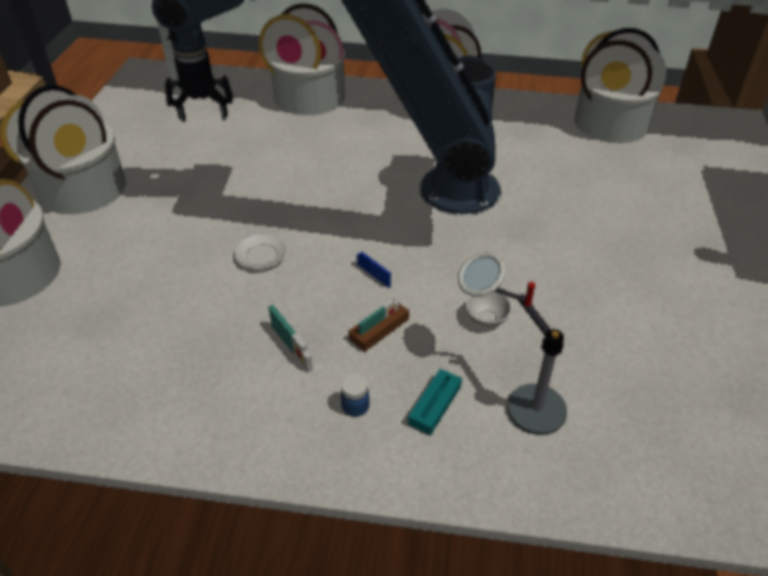

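Top view (768-px scale): the stand's foot is at (242,228), red knob (243,230), lens (293,260), wooden rack with the small green swatch (398,302), white end lower-left, bowl (288,332), jar (405,207), saucer (549,390). The larger green plate (490,275) and the blue one (417,382) are look-alikes. The tool can only point down, so I will have to lay the plate flat, label up, and regrip it across its 45 mm width.

```bash
cat > h.py <<'E'
import numpy as np,cv2
from workcell import camera_info
def ray(n,uv,z):
    i=camera_info(n);P=np.array(i["pose"]);uv=np.atleast_2d(np.float64(uv))
    d=np.c_[(uv[:,0]-i["cx"])/i["fx"],(uv[:,1]-i["cy"])/i["fy"],np.ones(len(uv))]@P[:3,:3].T
    o=P[:3,3];return o+d*((z-o[2])/d[:,2])[:,None]
def mask(p,lo,hi,box=None):
    m=cv2.inRange(cv2.cvtColor(p,cv2.COLOR_RGB2HSV),np.array(lo),np.array(hi))
    if box:
        k=np.zeros_like(m);k[box[1]:box[3],box[0]:box[2]]=1;m=m*k
    return m
def pts(m): 
    v,u=np.nonzero(m);return np.c_[u,v]
E
python3 - <<'E'
from h import *
T=np.load("top0.npz")["p"];S=np.load("scene0.npz")["p"]
r=mask(T,(0,150,80),(8,255,255),(130,110,210,180));r|=mask(T,(172,150,80),(180,255,255),(130,110,210,180))
q=pts(r);print("knob top px",q.mean(0),len(q),q.min(0),q.max(0))
r=mask(S,(0,150,80),(8,255,255),(330,170,380,220))|mask(S,(172,150,80),(180,255,255),(330,170,380,220))
q=pts(r);print("knob scene px",q.min(0),q.max(0), [q[q[:,1]==v].mean(0).tolist() for v in (q[:,1].min(),q[:,1].max())])
g=mask(T,(10,100,60),(35,255,255),(135,115,170,150));q=pts(g);print("gold",q.mean(0),len(q),ray("top",q.mean(0),.23))
f=mask(T,(0,0,0),(180,255,255))
# rack
w=mask(T,(3,110,40),(20,255,255),(235,170,295,230));c=max(cv2.findContours(w,0,2)[0],key=cv2.contourArea)
b=cv2.minAreaRect(c);bp=cv2.boxPoints(b);print("rack",b);print(np.round(ray("top",bp,.03),3))
gm=mask(T,(70,60,40),(95,255,255),(235,170,295,230));q=pts(gm);print("green",len(q),ray("top",q.mean(0),.061))
wm=mask(T,(0,0,120),(180,70,255),(250,195,275,218));q=pts(wm);print("white",len(q),q.mean(0))
for n,uv,z in(("bowl",(288,332),.04),("jar",(405,200),.07),("saucer",(549,390),.018),("big",(490,275),.05),("blue",(417,382),.03),("foot",(242,228),.01),("teal",(335,220),.03)):
    print(n,np.round(ray("top",np.array(uv)/1.5,z)[0],3))
a=cv2.resize(T[165:235,230:310],None,fx=7,fy=7,interpolation=3);b=cv2.resize(S[190:250,220:290],None,fx=7,fy=7,interpolation=3)
c=np.zeros((490,800,3),np.uint8);c[:490,:400]=cv2.resize(T[170:231,240:290],(400,490),interpolation=3);c[:,400:]=cv2.resize(S[193:242,225:285],(400,490)[:2],interpolation=3)
cv2.imwrite("pics/c1.png",c[:,:,::-1])
E
```

```text
knob top px [161.25 151.25] 20 [159 149] [163 153]
knob scene px [352 189] [355 202] [[354.0, 189.0], [353.0, 202.0]]
gold [148.21052632 128.63157895] 19 [[0.68892916 0.20767839 0.23      ]]
rack ((264.9599304199219, 201.78414916992188), (15.697653770446777, 41.846641540527344), 38.290164947509766)
[[ 0.486 -0.072  0.03 ]
 [ 0.593 -0.151  0.03 ]
 [ 0.563 -0.191  0.03 ]
 [ 0.457 -0.111  0.03 ]]
green 64 [[ 0.5423428  -0.14400787  0.061     ]]
white 143 [258.51048951 204.73426573]
bowl [0.456 0.094 0.04 ]
jar [ 0.737 -0.142  0.07 ]
saucer [ 0.351 -0.446  0.018]
big [ 0.583 -0.322  0.05 ]
blue [ 0.36  -0.173  0.03 ]
foot [0.685 0.207 0.01 ]
teal [0.702 0.006 0.03 ]
```

View pics/c1.png

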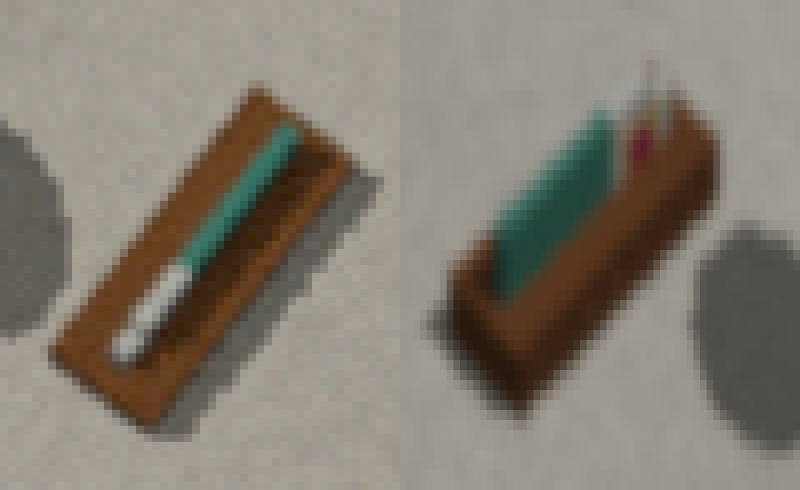

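```bash
cat >> h.py <<'E'
def goto(x,y,z,yaw=None):
    from workcell import bot
    o=bot.get_obs();p=o["eef_pos"];w=o["tool_rot"][2];a=np.radians(w)
    d=np.array([x,y,z])-p;c,s=np.cos(a),np.sin(a)
    t=np.array([c*d[0]+s*d[1],s*d[0]-c*d[1],-d[2]])/.25
    print("at",np.round(p,4),"yaw",round(w,1),"row",np.round(t,3).tolist(),None if yaw is None else round(((yaw-w+180)%360-180)/-360,4))
E
python3 - <<'E'
from h import *
k=ray("top",(161.25,151.25),.26)[0];kt=ray("top",(161.25,151.25),.25)[0];print(k,kt,ray("scene",(354,189.5),.266))
h=np.array([.688,.207])
d=k[:2]-h;print(np.hypot(*d),np.degrees(np.arctan2(d[1],d[0])))
print("lens",ray("top",(195.5,173.5),.23), "lens scene",ray("scene",(320.5,182.5),.23))
goto(.42,-.15,.4,60);goto(k[0],k[1],.33,60)
E
```

```text
[0.61483471 0.16156148 0.26      ] [0.61774929 0.16340984 0.25      ] [[0.61198796 0.15951631 0.266     ]]
0.0861267578470388 -148.15809103613083
lens [[0.56186906 0.06887674 0.23      ]] lens scene [[0.56046723 0.07001759 0.23      ]]
at [ 0.1503 -0.6061  0.2555] yaw 13.9 row [1.486, -1.511, -0.578] -0.128
at [ 0.1503 -0.6061  0.2555] yaw 13.9 row [2.542, -2.534, -0.298] -0.128
```

Emit:
carry_out:
  steps:
    - [[0.6,-0.6,-0.5,-0.05],[0.6,-0.6,-0.5,-0.05],[0.6,-0.6,-0.5,-0.05],[0.6,-0.6,-0.5,-0.05],[0.6,-0.6,-0.5,-0.05]]
  grip: 1
  grip_force: 25

```text
clock: 0.6
eef_pos: [0.2605, -0.4229, 0.382]
tool_rot: [-180.0, -0.0, 31.9]
wrist_force: [0.1, -0.6, 0.1]
width: 0.999
grip_force: 0.0
```

```bash
python3 -c "
from h import *
goto(.42,-.15,.4,60);goto(.613,.161,.38,60)"
```

```text
at [ 0.2605 -0.4229  0.382 ] yaw 31.9 row [1.119, -0.59, -0.072] -0.078
at [ 0.2605 -0.4229  0.382 ] yaw 31.9 row [2.432, -1.238, 0.008] -0.078
```

Emit:
carry_out:
  steps:
    - [[0.85,-0.43,0,0],[0.85,-0.43,0,0],[0.85,-0.43,0,0],[0.85,-0.43,0,0],[0.85,-0.43,0,0]]

```text
clock: 1.1
eef_pos: [0.3839, -0.2186, 0.3811]
tool_rot: [-179.9, -0.0, 32.0]
wrist_force: [0.7, 1.0, 0.4]
width: 1.005
grip_force: 0.0
```

Emit:
carry_out:
  steps:
    - [[0.8,-0.4,0,-0.078],[0.8,-0.4,0,-0.078],[0.8,-0.4,0,-0.078],[0.8,-0.4,0,-0.078],[0.8,-0.4,0,-0.078]]

```text
clock: 1.6
eef_pos: [0.5013, -0.0273, 0.3809]
tool_rot: [-180.0, -0.1, 60.2]
wrist_force: [0.2, -0.4, -0.2]
width: 0.997
grip_force: 0.0
```

```bash
python3 -c "
from h import *
goto(.613,.161,.36,60)"
```

```text
at [ 0.5013 -0.0273  0.3809] yaw 60.2 row [0.875, 0.014, 0.084] 0.0007
```

Emit:
carry_out:
  steps:
    - [[0.86,0.01,0.08,0],[0.86,0.01,0.08,0],[0.86,0.01,0.08,0],[0.86,0.01,0.08,0],[0.86,0.01,0.08,0]]

```text
clock: 2.1
eef_pos: [0.611, 0.1583, 0.3597]
tool_rot: [-179.9, -0.0, 60.2]
wrist_force: [-0.8, -0.7, -0.3]
width: 0.998
grip_force: 0.0
```

Emit:
carry_out:
  steps:
    - [[0,0,0,0]]

```text
clock: 2.2
eef_pos: [0.6102, 0.1562, 0.3598]
tool_rot: [-179.9, 0.1, 60.2]
wrist_force: [0.2, -0.3, 0.6]
width: 0.997
grip_force: 0.0
```

```bash
python3 - <<'E'
from h import *
from workcell import camera
goto(.613,.1605,.25,60)
p,d=camera("scene");cv2.imwrite("pics/s1.png",cv2.resize(p[90:290,220:440],None,fx=3,fy=3)[:,:,::-1])
E
```

```text
at [0.6102 0.1562 0.3598] yaw 60.2 row [0.02, 0.001, 0.439] 0.0005
```

View pics/s1.png

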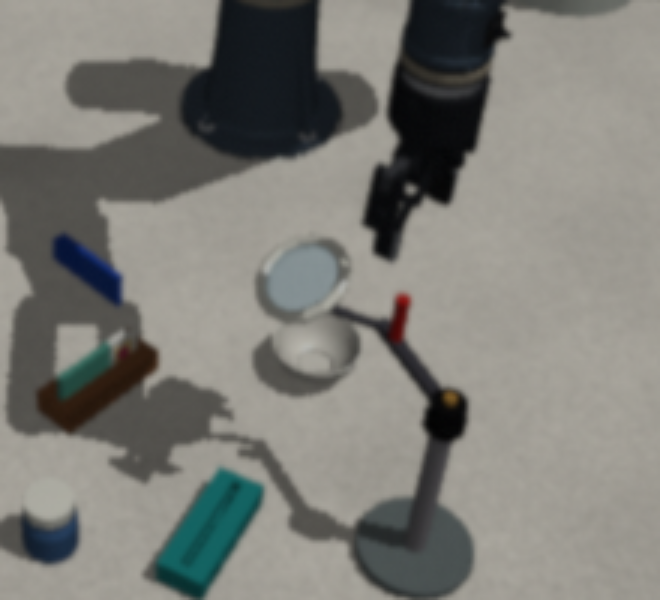

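The view shows the gripper straight above the knob (crop px (402,300)). Descending and gripping.

Emit:
carry_out:
  steps:
    - [[0.02,0,0.22,0],[0.02,0,0.43,0],[0.02,0,0.43,0],[0.02,0,0.43,0]]

```text
clock: 2.65
eef_pos: [0.6114, 0.1569, 0.2529]
tool_rot: [-179.8, 0.2, 59.9]
wrist_force: [0.4, 0.1, 1.3]
width: 0.998
grip_force: 0.0
```

Emit:
carry_out:
  steps:
    - [[0,0,0,0],[0,0,0,0],[0,0,0,0],[0,0,0,0],[0,0,0,0]]
  grip: 0
  grip_force: 30

```text
clock: 3.15
eef_pos: [0.6122, 0.1586, 0.2547]
tool_rot: [-180.0, -0.0, 60.0]
wrist_force: [-0.7, -1.3, 7.4]
width: 0.157
grip_force: 30.5
```

Emit:
carry_out:
  steps:
    - [[0,0,0,0],[0,0,0,0]]

```text
clock: 3.35
eef_pos: [0.6122, 0.1586, 0.2547]
tool_rot: [-180.0, 0.0, 60.0]
wrist_force: [-2.5, -0.4, 5.6]
width: 0.159
grip_force: 29.3
```

```bash
python3 - <<'E'
from h import *
from workcell import bot
h=np.array([.688,.207])
o=bot.get_obs();p=o["eef_pos"][:2];print(o["eef_pos"],o["wrist_force"]);v=p-h;a0=np.arctan2(v[1],v[0]);r=np.hypot(*v);print(r,np.degrees(a0))
w=np.radians(o["tool_rot"][2]);c,s=np.cos(w),np.sin(w)
for dg in range(7,85,7):
    a=a0+np.radians(dg);d=h+r*np.array([np.cos(a),np.sin(a)])-p;print(dg,np.round([(c*d[0]+s*d[1])*4,(s*d[0]-c*d[1])*4],3))
E
```

```text
[0.61220396 0.15860354 0.25470591] [-2.48865552 -0.37473587  5.56625506]
0.0899291788605475 -147.44140099547076
7 [-0.018  0.04 ]
14 [-0.031  0.082]
21 [-0.038  0.125]
28 [-0.04   0.169]
35 [-0.037  0.213]
42 [-0.029  0.256]
49 [-0.015  0.298]
56 [0.003 0.338]
63 [0.027 0.375]
70 [0.054 0.409]
77 [0.086 0.44 ]
84 [0.121 0.466]
```

Emit:
carry_out:
  steps:
    - [[-0.018,0.04,0,0],[-0.031,0.082,0,0],[-0.038,0.125,0,0],[-0.04,0.169,0,0],[-0.037,0.213,0,0]]

```text
clock: 3.85
eef_pos: [0.6515, 0.1229, 0.2545]
tool_rot: [-179.8, 0.3, 60.1]
wrist_force: [-10.0, -5.3, 6.6]
width: 0.153
grip_force: 30.0
```

Emit:
carry_out:
  steps:
    - [[0.008,0.043,0,0],[0.022,0.085,0,0],[0.04,0.125,0,0],[0.053,0.145,0,0],[0.064,0.162,0,0]]

```text
clock: 4.35
eef_pos: [0.6961, 0.1169, 0.2542]
tool_rot: [-179.9, 0.2, 60.0]
wrist_force: [-5.6, -0.4, 6.7]
width: 0.154
grip_force: 30.0
```

Emit:
carry_out:
  steps:
    - [[0.015,0.02,0,0],[0.02,0.027,0,0],[0.027,0.034,0,0],[0.027,0.034,0,0]]

```text
clock: 4.75
eef_pos: [0.704, 0.1181, 0.2542]
tool_rot: [-179.6, 0.4, 60.0]
wrist_force: [-11.4, -3.3, 8.4]
width: 0.156
grip_force: 30.8
```

```bash
python3 - <<'E'
from h import *
from workcell import bot
h=np.array([.688,.207])
v=bot.get_obs()["eef_pos"][:2]-h;print(np.hypot(*v),np.degrees(np.arctan2(v[1],v[0])))
E
```

```text
0.0903601925842172 -79.82511247584739
```

Emit:
carry_out:
  steps:
    - [[0.011,0.013,0,0],[0.022,0.025,0,0],[0.033,0.035,0,0],[0.033,0.035,0,0],[0.033,0.035,0,0]]

```text
clock: 5.25
eef_pos: [0.7043, 0.1182, 0.2538]
tool_rot: [-178.3, 1.6, 60.1]
wrist_force: [-38.0, -10.7, 20.1]
width: 0.157
grip_force: 40.6
```

Emit:
carry_out:
  steps:
    - [[-0.033,-0.036,0,0],[-0.033,-0.036,0,0]]

```text
clock: 5.45
eef_pos: [0.7039, 0.1181, 0.2541]
tool_rot: [-179.7, 0.3, 60.0]
wrist_force: [-9.9, -4.1, 6.8]
width: 0.152
grip_force: 30.7
```

Emit:
carry_out:
  steps:
    - [[0,0,0,0],[0,0,0,0],[0,0,0,0],[0,0,0,0]]
  grip: 1

```text
clock: 5.85
eef_pos: [0.7081, 0.1194, 0.2534]
tool_rot: [180.0, -0.0, 60.0]
wrist_force: [-0.2, -0.2, -0.8]
width: 0.828
grip_force: 0.0
```

Emit:
carry_out:
  steps:
    - [[0,0,-0.2,0],[0,0,-0.4,0],[0,0,-0.6,0],[0,0,-0.6,0],[0,0,-0.6,0]]

```text
clock: 6.35
eef_pos: [0.7084, 0.1193, 0.4061]
tool_rot: [179.8, -0.2, 60.0]
wrist_force: [-0.4, 0.3, -0.8]
width: 1.001
grip_force: 0.0
```

```bash
python3 - <<'E'
from h import *
from workcell import camera
p,d=camera("scene");cv2.imwrite("pics/s2.png",cv2.resize(p[90:290,220:440],None,fx=3,fy=3)[:,:,::-1])
u=np.array([.805,-.594]);c=np.array([.525,-.132])+.02*u
print(c);goto(c[0],c[1],.3,53.6)
E
```

```text
[ 0.5411  -0.14388]
at [0.7075 0.1193 0.4036] yaw 60.0 row [-1.244, -0.05, 0.414] 0.0178
```

View pics/s2.png

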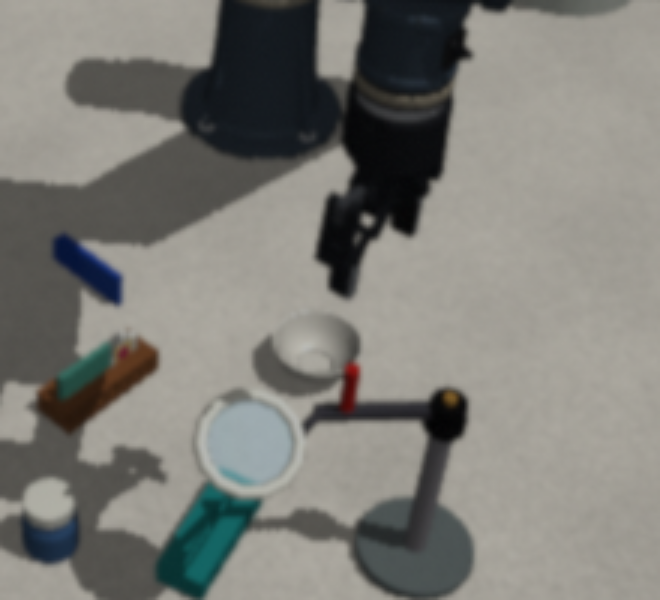

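Magnifier seated: arm along -y, lens at crop px (250,442), rack and swatch untouched. Now to the swatch.

Emit:
carry_out:
  steps:
    - [[-0.75,-0.03,0,-0.115],[-0.75,-0.03,0,-0.115],[-0.75,-0.03,0,-0.115],[-0.75,-0.03,0,-0.115],[-0.75,-0.03,0,-0.115]]

```text
clock: 6.9
eef_pos: [0.6042, -0.0432, 0.4015]
tool_rot: [-179.6, -0.0, 101.4]
wrist_force: [1.0, -0.3, 0.3]
width: 0.997
grip_force: 0.0
```

```bash
python3 -c "
from h import *
goto(.5411,-.1439,.2,143.6)"
```

```text
at [ 0.6042 -0.0432  0.4015] yaw 101.4 row [-0.345, -0.327, 0.806] -0.1172
```

Emit:
carry_out:
  steps:
    - [[-0.34,-0.32,0.8,-0.117],[-0.34,-0.32,0.8,-0.117],[-0.34,-0.32,0.8,-0.117],[-0.34,-0.32,0.8,-0.117],[-0.34,-0.32,0.8,-0.117]]

```text
clock: 7.4
eef_pos: [0.5417, -0.1384, 0.1987]
tool_rot: [-179.9, -0.5, 143.8]
wrist_force: [-0.5, -0.4, -0.1]
width: 1.004
grip_force: 0.0
```

Emit:
carry_out:
  steps:
    - [[0,0,0,0],[0,0,0,0]]

```text
clock: 7.6
eef_pos: [0.5453, -0.1383, 0.2028]
tool_rot: [-180.0, -0.2, 143.3]
wrist_force: [-0.2, -0.4, 0.8]
width: 1.0
grip_force: 0.0
```

```bash
python3 -c "
from h import *
from workcell import bot
print(bot.tips_ahead)
goto(.5411,-.1439,.064,143.6)"
```

```text
0.025
at [ 0.5453 -0.1383  0.2028] yaw 143.3 row [0.0, -0.028, 0.555] -0.0009
```

Emit:
carry_out:
  steps:
    - [[0,-0.028,0.2,0],[0,-0.028,0.4,0],[0,-0.028,0.5,0],[0,-0.028,0.555,0],[0,-0.028,0.555,0]]

```text
clock: 8.1
eef_pos: [0.5422, -0.1436, 0.0647]
tool_rot: [180.0, -0.0, 143.5]
wrist_force: [-0.1, 0.2, -0.3]
width: 1.001
grip_force: 0.0
```

Emit:
carry_out:
  steps:
    - [[0,0,0,0],[0,0,0,0],[0,0,0,0],[0,0,0,0],[0,0,0,0]]
  grip: 0
  grip_force: 40

```text
clock: 8.6
eef_pos: [0.5418, -0.1444, 0.0657]
tool_rot: [180.0, 0.1, 143.5]
wrist_force: [-0.2, 0.0, -0.3]
width: 0.146
grip_force: 0.0
```

Emit:
carry_out:
  steps:
    - [[0,0,0,0],[0,0,0,0]]

```text
clock: 8.8
eef_pos: [0.5418, -0.1443, 0.0657]
tool_rot: [180.0, 0.1, 143.5]
wrist_force: [-0.4, 0.3, 5.7]
width: 0.081
grip_force: 40.9
```

Emit:
carry_out:
  steps:
    - [[0,0,-0.08,0],[0,0,-0.16,0],[0,0,-0.26,0],[0,0,-0.36,0],[0,0,-0.36,0]]

```text
clock: 9.3
eef_pos: [0.5433, -0.1451, 0.1577]
tool_rot: [179.9, 0.4, 143.5]
wrist_force: [0.3, 1.0, -0.5]
width: 0.081
grip_force: 40.1
```

Emit:
carry_out:
  steps:
    - [[0,0,0,0],[0,0,0,0],[0,0,0,0]]

```text
clock: 9.6
eef_pos: [0.5406, -0.1438, 0.1536]
tool_rot: [-180.0, -0.2, 143.5]
wrist_force: [-0.0, -0.0, -1.1]
width: 0.083
grip_force: 40.0
```

```bash
python3 - <<'E'
from h import *
from workcell import camera
p,d=camera("scene");cv2.imwrite("pics/s3.png",cv2.resize(p[110:260,190:370],None,fx=4,fy=4)[:,:,::-1])
E
```

```text
(no output)
```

View pics/s3.png

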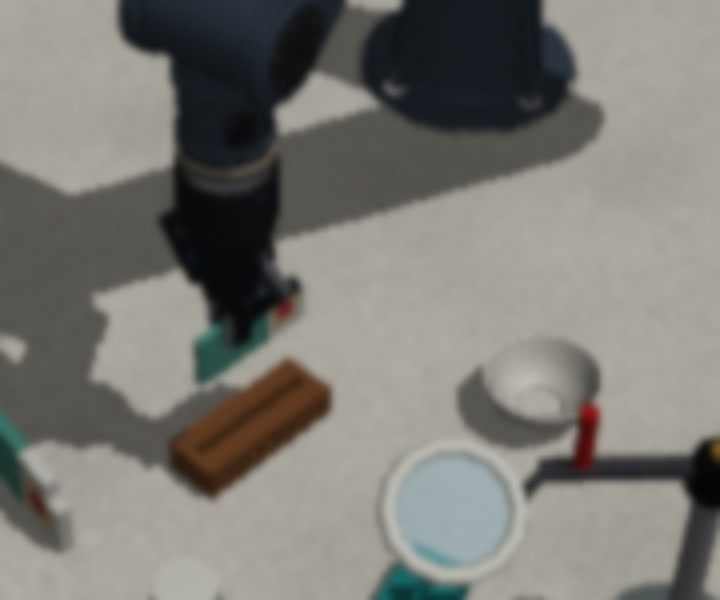

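Swatch is in the grip above the rack (crop px (245,335)), label facing the scene camera. Carrying it to a free spot at about (0.46,-0.27).

```bash
python3 -c "
from h import *
goto(.46,-.27,.154);goto(.46,-.27,.0505)"
```

```text
at [ 0.5408 -0.1439  0.1537] yaw 143.5 row [-0.04, -0.598, -0.001] None
at [ 0.5408 -0.1439  0.1537] yaw 143.5 row [-0.04, -0.598, 0.413] None
```

Emit:
carry_out:
  steps:
    - [[-0.02,-0.2,0,0],[-0.04,-0.4,0,0],[-0.04,-0.6,0,0],[-0.04,-0.6,0.1,0],[-0.04,-0.6,0.2,0]]

```text
clock: 10.15
eef_pos: [0.4596, -0.2731, 0.1045]
tool_rot: [-180.0, 0.1, 143.3]
wrist_force: [-0.9, 0.2, -1.1]
width: 0.085
grip_force: 40.0
```

Emit:
carry_out:
  steps:
    - [[0,0,0.08,0],[0,0,0.15,0],[0,0,0.19,0],[0,0,0.19,0],[0,0,0.19,0]]

```text
clock: 10.65
eef_pos: [0.4605, -0.2708, 0.0576]
tool_rot: [180.0, -0.0, 143.5]
wrist_force: [0.4, -0.1, -1.3]
width: 0.085
grip_force: 40.0
```

```bash
python3 -c "
from h import *
goto(.46,-.27,.0505)"
```

```text
at [ 0.4605 -0.2708  0.0576] yaw 143.5 row [0.003, 0.001, 0.028] None
```

Emit:
carry_out:
  steps:
    - [[0,0,0.015,0],[0,0,0.028,0],[0,0,0.032,0],[0,0,0.032,0]]

```text
clock: 11.05
eef_pos: [0.4605, -0.2708, 0.0497]
tool_rot: [-180.0, 0.0, 143.5]
wrist_force: [0.3, 0.3, -0.9]
width: 0.081
grip_force: 40.1
```

Emit:
carry_out:
  steps:
    - [[0,0,0.003,0],[0,0,0.005,0],[0,0,0.005,0]]

```text
clock: 11.35
eef_pos: [0.4605, -0.2708, 0.0497]
tool_rot: [-180.0, 0.1, 143.5]
wrist_force: [-1.0, 0.9, 7.2]
width: 0.079
grip_force: 41.5
```

Emit:
carry_out:
  steps:
    - [[0,0,0,0],[0,0,0,0],[0,0,0,0],[0,0,0,0],[0,0,0,0]]
  grip: 1

```text
clock: 11.85
eef_pos: [0.4603, -0.2708, 0.0482]
tool_rot: [180.0, -0.0, 143.5]
wrist_force: [0.6, -0.4, -0.4]
width: 0.92
grip_force: 0.0
```

```bash
python3 - <<'E'
from h import *
from workcell import camera
p,d=camera("scene");cv2.imwrite("pics/s4.png",cv2.resize(p[90:240,150:330],None,fx=4,fy=4)[:,:,::-1])
E
```

```text
(no output)
```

View pics/s4.png

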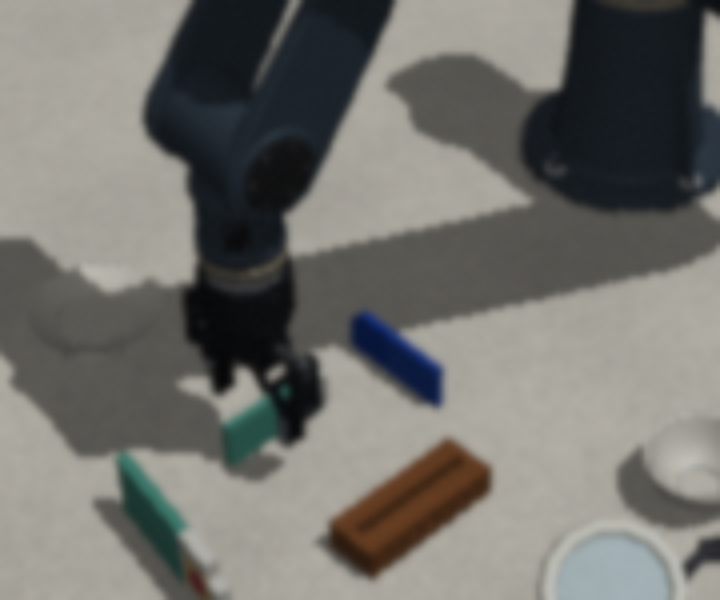

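Swatch stands upright on the table (crop px (250,430)) between the open fingers. Now tip it away from its label side with the near finger.

Emit:
carry_out:
  steps:
    - [[0.06,0,0,0],[0.06,-0.06,0,0],[0.06,-0.11,0,0],[0.06,-0.13,0,0],[0.06,-0.14,0,0]]

```text
clock: 12.4
eef_pos: [0.4274, -0.2917, 0.0484]
tool_rot: [-180.0, 0.1, 143.4]
wrist_force: [0.8, -1.2, 0.6]
width: 0.998
grip_force: 0.0
```

Emit:
carry_out:
  steps:
    - [[0,-0.015,0,0],[0,-0.03,0,0],[0,-0.045,0,0],[0,-0.06,0,0],[0,-0.075,0,0]]

```text
clock: 12.9
eef_pos: [0.4162, -0.3052, 0.0483]
tool_rot: [180.0, -0.0, 143.5]
wrist_force: [-0.5, 0.4, 0.4]
width: 1.001
grip_force: 0.0
```

Emit:
carry_out:
  steps:
    - [[0,0,-0.1,0],[0,0,-0.4,0],[0,0,-0.6,0],[0,0,-0.6,0]]

```text
clock: 13.3
eef_pos: [0.4173, -0.3062, 0.2021]
tool_rot: [-179.9, 0.3, 143.5]
wrist_force: [0.6, -0.5, 0.3]
width: 1.002
grip_force: 0.0
```

```bash
python3 - <<'E'
from h import *
from workcell import camera
p,d=camera("scene");cv2.imwrite("pics/s5.png",cv2.resize(p[90:240,150:330],None,fx=4,fy=4)[:,:,::-1])
np.savez("s5.npz",p=p)
E
```

```text
(no output)
```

View pics/s5.png

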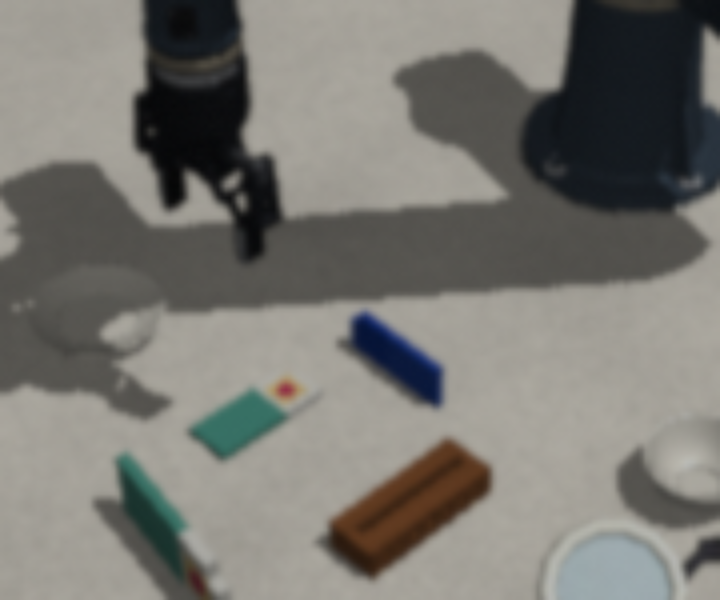

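It lies flat, label up (pink dot at crop (287,388), green part around (238,422)). Measuring its pose.

```bash
python3 - <<'E'
from h import *
p=np.load("s5.npz")["p"]
m=mask(p,(70,60,40),(95,255,255),(190,180,230,212));q=pts(m)
w=ray("scene",q,.008)[:,:2]
b=cv2.minAreaRect((w*1000).astype(np.float32));print(len(q),b,np.round(w.mean(0),4))
r=mask(p,(165,100,60),(180,255,255),(210,180,232,196))|mask(p,(0,130,60),(6,255,255),(210,180,232,196))
l=ray("scene",pts(r).mean(0),.008)[0,:2];print("label",l,len(pts(r)))
g=w.mean(0);d=g-l;a=np.degrees(np.arctan2(d[1],d[0]));print(np.hypot(*d),a)
goto(g[0],g[1],.1,a+180)
E
```

```text
202 ((445.6943664550781, -292.0956726074219), (45.406822204589844, 70.45478820800781), 52.516822814941406) [ 0.4461 -0.2923]
label [ 0.39857799 -0.26135715] 4
0.056701694058779596 -33.05726437996008
at [ 0.4185 -0.3073  0.2048] yaw 143.5 row [-0.053, 0.114, 0.419] -0.0094
```

```bash
python3 -c "
from h import *
goto(.4515,-.296,.06,143)"
```

```text
at [ 0.4185 -0.3073  0.2048] yaw 143.5 row [-0.079, 0.115, 0.579] 0.0015
```

Emit:
carry_out:
  steps:
    - [[-0.079,0.115,0.15,0],[-0.079,0.115,0.3,0],[-0.079,0.115,0.45,0],[-0.079,0.115,0.55,0],[-0.079,0.115,0.58,0]]
  grip: 0.68

```text
clock: 13.85
eef_pos: [0.4478, -0.2922, 0.0505]
tool_rot: [179.9, -0.3, 143.5]
wrist_force: [-0.2, -0.9, -0.3]
width: 0.68
grip_force: 0.0
```

Emit:
carry_out:
  steps:
    - [[0,0,0.05,0],[0,0,0.1,0],[0,0,0.12,0],[0,0,0.13,0],[0,0,0.13,0]]

```text
clock: 14.35
eef_pos: [0.4495, -0.2939, 0.0211]
tool_rot: [-180.0, 0.0, 143.5]
wrist_force: [0.4, -0.9, 0.0]
width: 0.681
grip_force: 0.0
```

```bash
python3 -c "
from h import *
goto(.4515,-.296,.022,143)"
```

```text
at [ 0.4495 -0.2939  0.0211] yaw 143.5 row [-0.012, -0.002, -0.004] 0.0014
```

Emit:
carry_out:
  steps:
    - [[0,0,0,0],[0,0,0,0],[0,0,0,0],[0,0,0,0],[0,0,0,0]]
  grip: 0
  grip_force: 50

```text
clock: 14.85
eef_pos: [0.4501, -0.2945, 0.0232]
tool_rot: [-180.0, 0.2, 143.5]
wrist_force: [-0.8, 1.5, 11.2]
width: 0.511
grip_force: 55.1
```

Emit:
carry_out:
  steps:
    - [[0,0,-0.04,0],[0,0,-0.1,0],[0,0,-0.2,0],[0,0,-0.3,0],[0,0,-0.3,0]]

```text
clock: 15.35
eef_pos: [0.4509, -0.2951, 0.0992]
tool_rot: [-179.9, 0.4, 143.5]
wrist_force: [1.0, -0.9, -2.0]
width: 0.51
grip_force: 51.5
```

```bash
python3 - <<'E'
from h import *
from workcell import camera
p,d=camera("scene");cv2.imwrite("pics/s6.png",cv2.resize(p[90:240,150:330],None,fx=4,fy=4)[:,:,::-1])
E
```

```text
(no output)
```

View pics/s6.png

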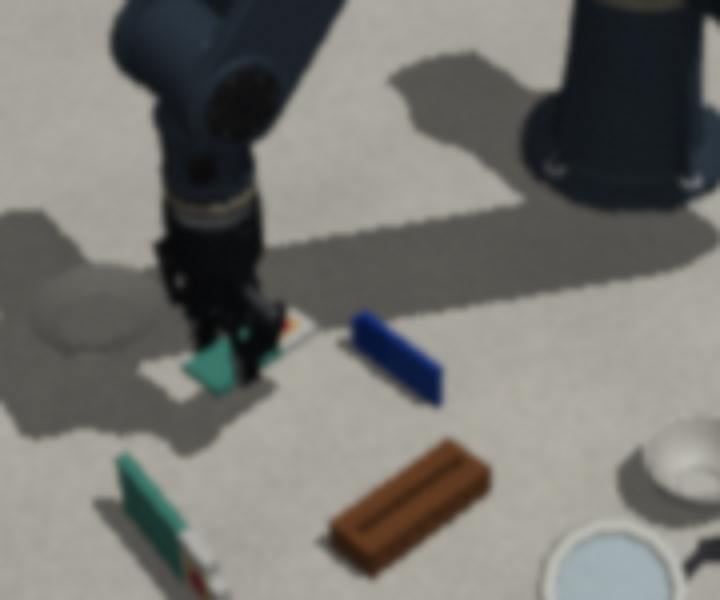

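Held flat by the clear end, label uncovered at crop (290,325). Raise, turn, and carry to the viewing point.

Emit:
carry_out:
  steps:
    - [[0,0,-0.07,0.02],[0,0,-0.14,0.043],[0,0,-0.2,0.066],[0,0,-0.2,0.088],[0,0,-0.2,0.11]]

```text
clock: 15.9
eef_pos: [0.449, -0.2933, 0.1454]
tool_rot: [-180.0, -0.0, 103.6]
wrist_force: [0.8, -0.6, -1.4]
width: 0.502
grip_force: 51.5
```

Emit:
carry_out:
  steps:
    - [[0,0,0,0.022],[0,0,0,0.044],[0,0,0,0.066],[0,0,0,0.088],[0,0,0,0.11]]

```text
clock: 16.4
eef_pos: [0.4486, -0.293, 0.1446]
tool_rot: [-179.9, -0.0, 64.0]
wrist_force: [0.2, 0.4, -1.1]
width: 0.507
grip_force: 51.5
```

Emit:
carry_out:
  steps:
    - [[0,0,0,0.022],[0,0,0,0.044],[0,0,0,0.066],[0,0,0,0.088],[0,0,0,0.11]]

```text
clock: 16.9
eef_pos: [0.4486, -0.293, 0.1446]
tool_rot: [-179.9, 0.1, 24.4]
wrist_force: [0.3, 0.6, -0.7]
width: 0.513
grip_force: 51.5
```

```bash
python3 -c "
from h import *
goto(.59,.007,.151,10);goto(.657,.019,.151,10)"
```

```text
at [ 0.4486 -0.293   0.1446] yaw 24.4 row [1.011, -0.859, -0.026] 0.04
at [ 0.4486 -0.293   0.1446] yaw 24.4 row [1.275, -0.792, -0.026] 0.04
```

Emit:
carry_out:
  steps:
    - [[0.1,-0.09,-0.01,0.01],[0.22,-0.19,-0.02,0.02],[0.36,-0.3,-0.026,0.03],[0.5,-0.42,-0.026,0.04],[0.6,-0.5,-0.026,0.04]]

```text
clock: 17.4
eef_pos: [0.533, -0.1145, 0.1512]
tool_rot: [-179.9, 0.1, 10.3]
wrist_force: [0.7, 0.2, -1.2]
width: 0.509
grip_force: 51.5
```

```bash
python3 -c "
from h import *
goto(.59,.007,.151,10);goto(.657,.019,.151,10)"
```

```text
at [ 0.533  -0.1145  0.1512] yaw 10.3 row [0.312, -0.437, 0.001] 0.0009
at [ 0.533  -0.1145  0.1512] yaw 10.3 row [0.584, -0.437, 0.001] 0.0009
```

Emit:
carry_out:
  steps:
    - [[0.08,-0.11,0,0],[0.16,-0.22,0,0],[0.24,-0.33,0,0],[0.28,-0.41,0,0],[0.3,-0.43,0,0]]

```text
clock: 17.9
eef_pos: [0.5871, 0.0044, 0.151]
tool_rot: [-179.9, 0.2, 10.5]
wrist_force: [-0.9, -0.8, -1.8]
width: 0.509
grip_force: 51.5
```

Emit:
carry_out:
  steps:
    - [[0,0,0,0]]

```text
clock: 18.0
eef_pos: [0.5875, 0.0025, 0.1514]
tool_rot: [-180.0, 0.1, 10.4]
wrist_force: [-0.6, -0.4, -0.8]
width: 0.51
grip_force: 51.5
```

```bash
python3 -c "
from h import *
goto(.657,.019,.151,10)"
```

```text
at [0.5875 0.0025 0.1514] yaw 10.4 row [0.285, -0.015, 0.001] 0.0012
```

Emit:
carry_out:
  steps:
    - [[0.07,-0.01,0,0],[0.14,-0.015,0,0],[0.2,-0.015,0,0],[0.25,-0.015,0,0],[0.28,-0.015,0,0]]

```text
clock: 18.5
eef_pos: [0.6564, 0.0163, 0.1517]
tool_rot: [180.0, 0.0, 10.2]
wrist_force: [0.9, -1.2, -2.1]
width: 0.506
grip_force: 51.5
```

Emit:
carry_out:
  steps:
    - [[0,0,0,0],[0,0,0,0],[0,0,0,0],[0,0,0,0],[0,0,0,0]]

```text
clock: 19.0
eef_pos: [0.6557, 0.0179, 0.1524]
tool_rot: [-180.0, 0.0, 10.3]
wrist_force: [-0.8, -0.8, -1.4]
width: 0.511
grip_force: 51.5
```

```bash
python3 - <<'E'
from h import *
from workcell import camera
p,d=camera("scene");q,_=camera("top")
c=np.hstack([cv2.resize(p[110:260,250:400],(400,400)),cv2.resize(q[70:220,130:280],(400,400))]);cv2.imwrite("pics/s7.png",c[:,:,::-1])
goto(.657,.019,.151,10)
E
```

```text
at [0.6559 0.018  0.1524] yaw 10.3 row [0.005, -0.003, 0.006] 0.0009
```

View pics/s7.png

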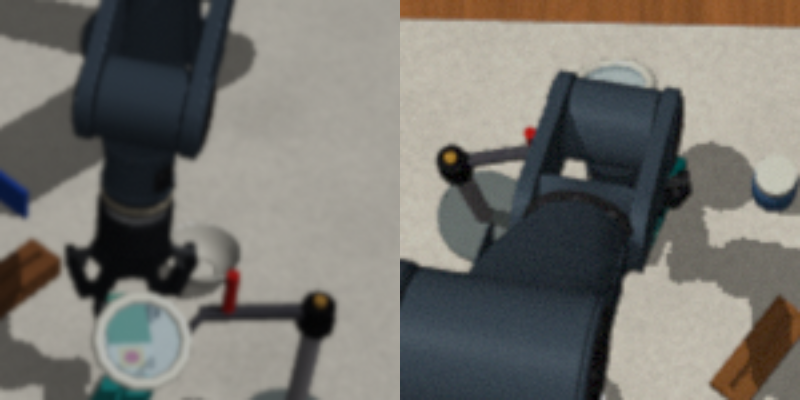

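The label's pink dot shows through the lens at (132,355). The arm is seated and nothing is touching the glass except the fingers, so I am handing in.

```bash
python3 -c "
from workcell import bot
print(bot.sign_off())"
```

```text
the job is handed in; nothing more can be done
None
```

I handed in the job at about 19 s, with the magnifier arm seated and the swatch held flat by its clear end, label up, about 7 mm from the viewing point by my estimate; the hand-in gave no verdict.

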